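# Clamp a power module in the test fixture to the click

## Task

Take the black power module with the silver fins out of the parts bin and set it down gently, fins up, in the middle of the open clamp fixture's bed, its long side along the jaws. Let go of it, then turn the red torque knob clockwise, regrasping as needed, until it clicks home (the green pin stands fully up) and the module is clamped. Leave the other modules and loose things where they are.

Things in the scene. Friction and masses are not known exactly. Their poses are not given: they have to be found in the camera images.
- fixture: Clamp fixture: aluminium plate 110 (x) x 190 (y) x 12 mm, fixed; origin at its underside's centre. On it, in its frame: steel fixed jaw (62 long in x, 16 thick, top at z 32), inner face at y +70; moving jaw's face at about y +28 when open; between them the flat bed (z 12, about 40 wide in y, open at both ends in x). Clamped, the module's centre is at y +54. Knob axis at x 0, y -55. All mm.
- jaw: Moving steel jaw, 62 x 16 x 20 mm (top 32 mm above the bench), driven towards the fixed jaw (fixture +y) by the knob through a spring, about 5 mm per radian; origin 15 mm behind its gripping face, on the plate's top. Not touched by hand.
- torque_knob: Red bar knob on a black disc: bar 48 long (x) x 16 wide (y), 8 to 40 mm above its origin, which lies on the axis 28 mm above the bench. White line on one arm (-x). Clockwise from above closes. It clicks home 1.7 to 2.8 rad from its start (it varies); stays where left at first, meets a hump of about 0.25 N m near the end, snaps over it, stops 0.4 rad past the crest. Collar below: 74 wide, 28 high.
- knob_grip (a point): Point on the knob's axis at the height to grip the bar, 57 mm above the bench (11 mm below the bar's top); axes as the knob's.
- click_pin (a joint): Rise of the green click pin in m: 0 until shortly before the click, about 0.001 at the crest of the detent, 0.006 when the knob has clicked home.
- click_pin_top (a point): Top of the green click pin, a 10 mm thick pin on an ear of the knob's dark collar, 46 mm from the knob's axis on the fixture's +x side; 22 mm above the bench when down, 28 mm once clicked.
- parts_bin: Yellow shallow parts bin, fixed, 112 (x) x 200 (y) x 20 mm high, walls and floor 4 mm; two dividers make three compartments side by side along its y, each about 104 x 61 mm, one module in each, in any order. Origin at the centre of its underside.
- module: The power module to clamp: black case with six silver cooling fins along its length on top, 44 (x) x 32 (y) x 26 mm high, about 80 g; origin at the centre of its underside, fins up. Lies in one compartment of the bin (floor 4 mm above the bench), long side roughly along the bin's x.
- blue_module: All-blue module of the same 44 x 32 x 26 mm, in another compartment; leave it.
- white_module: All-white module of the same 44 x 32 x 26 mm, in another compartment; leave it.
- screwdriver: Orange-handled screwdriver, 170 mm long, lying on the bench; leave it.
- red_marker: Red marker pen with black cap, 110 mm long, 12 mm thick, lying on the bench; leave it.
- lens_cap: Black round cap, 48 mm across, 12 mm high; leave it.
- spool: Grey spool of wire standing upright, 60 mm across, 45 mm high; leave it.
- cooling_fan: Black cooling fan lying flat, 60 x 60 x 25 mm; leave it.
Mind the look-alikes: they are no part of the job. Of the things shaped like the fixture, the aluminium one is meant.

How it is judged:
By the outcome, as a careful person would: the job done as asked, in the order asked, and still so for the second after the job is handed in, with the robot touching nothing.
It also fails if it takes over 67 s, if anything falls off the work surface, if the arm or the gripper's body presses on something with over 40 N, if the wrist force passes 120 N, or if a joint passes its speed limit or range.

## Robot

A 7-joint arm with a two-finger parallel gripper is mounted at the origin on the work surface. World frame = base frame: x ahead of the robot, y to its left, z up, the work surface at z = 0. Lengths are in m, angles in rad, forces in N, time in s.
With the tool pointing down it reaches from about 0.4 to 0.875 m from the base axis. Payload 6.5 kg.
Tool frame: the origin (TCP) lies midway between the tips of the shut fingers; the grasp point (between the pads) lies grip_point_offset behind it (grip_point_offset is the distance from the TCP to the grasp point, in m); z points along the fingers, y is the line along which they close (so a half turn about z gives the same grasp; the last joint's range is limited). The gripper opens to 85 mm and grips with 20 to 120 N. Pads are 22 mm wide; open, the fingers measure 114 mm over their backs; the gripper's body (76 mm by 85 mm) begins 54 mm behind the grasp point. The pads swing forward as they close: fully open they stand 13 mm farther back than shut.
Start: joints at [-1.266, 0.536, -0.004, 1.538, 0.003, 1.067, -0.071], TCP at [0.236, 0.606, 0.231] pointing down, gripper open.
Joint ranges: [-2.7, 2.7], [-0.37, 2.16], [-1.27, 1.26], [0.24, 2.4], [-1.31, 4.45], [0.19, 1.91], [-2.76, 2.76]. Speed limits (rad/s): [2.39, 2.39, 3.14, 3.14, 3.14, 3.14, 3.14].

## Interface

Orientations are given as a unit quaternion [w, x, y, z].
In Python, from workcell import read_state, read_camera, hand_in, grip_point_offset gives the robot as it stands.
- The arm moves only by the tool move_arm, never from a script. Its argument "increments" is a list of rows, each a list of 4 numbers: the shift along the tool's x, y, z in cm, then the turn about the tool's z in degrees. A call has exactly 10 rows; each row shifts and turns the commanded pose from where the row before left it, along the tool's axes as they then stand; what a row does not reach is not made up. A row lasts 1/8 s, in which the tool goes at most 62.5 mm and 10.7 degrees, less where a joint would pass 70% of its speed; a pose out of reach is approached as far as the arm can. A call with a gripper value outside its range is refused whole. "fingers" is the finger opening in cm, from 0 to 8.54, set as the call begins (left out, the last holds). The fingers move at their own pace and stop on an object; the grip force is fixed at half the most. Time passes only in rows, so rows that do not move let the fingers close, or fill a call up. It gives the time, the measured TCP pose, the force, the opening and the grip force at its end, in the units of the state.
- read_state(): the state, without advancing time (a new reading comes with each control period).
- read_camera(name): name is "scene" or "top" or "wrist"; returns a dict with "image" (400x640x3 uint8, red, green, blue), "range_z" (400x640 float32, m along the optical axis (not along the pixel's ray), 0 where there is no reading), "fx", "fy", "cx", "cy" (pixels), "rvec" (rotation vector, rad) and "tvec" (3), from world to camera coordinates, as OpenCV has them. Camera axes: x right, y down, z forward; pixel columns grow to the right and rows downward; lengths in m; the calibration is good to about 2 mm. A picture is of the moment at which its call begins.
- hand_in(): hands the job in; it is judged then, once.
The state is a dict: "t": time; "joint_positions": joint angles; "joint_velocities": joint speeds; "joint_efforts": joint torques, N m; "eef_pos": TCP position; "tcp_rot": TCP orientation; "contact_force": force on the tool from outside, world axes, zero at the start; "torque": the same for the moment, N m; "width": finger opening in m; "grip_force": force on a finger pad.
Only numpy, scipy, OpenCV 4.12 (cv2) and the standard library are available. Lean on these libraries where they do the work, as an engineer would, in place of code of your own. Each camera call takes 0.05 s, during which the arm holds its last target. There are 200 camera calls.

## Working session

There is one attempt and no reset: what is moved stays moved. The work goes in short steps, Python scripts to look and compute and a tool call to move; the robot and the scene stay as the last step left them, time stands still between calls to the robot, and variables do not carry over. Pictures are saved under pics/ and viewed, at most 10 in all, crops included, and the job is handed in when it is done.

Besides the shell and the picture viewer there is one more tool, called as name(argument=value, ...), one argument or row to a line, values as JSON. move_arm: Moves the arm, as the interface text tells. Its arguments: {"type":"object","properties":{"increments":{"type":"array"},"fingers":{"type":"number"}},"required":["increments"]}

```bash
mkdir -p pics; ls
python3 - <<'E'
from workcell import *
import cv2,numpy as np
s=read_state();print(s,grip_point_offset if not callable(grip_point_offset) else grip_point_offset())
for n in("top","scene"):
    c=read_camera(n);cv2.imwrite(f"pics/{n}0.png",c["image"][:,:,::-1]);np.savez(f"{n}0.npz",**c)
    R=cv2.Rodrigues(np.array(c["rvec"],float))[0];print(n,c["fx"],c["cx"],c["cy"],-R.T@np.array(c["tvec"]),R)
E
```

```text
pics
{'t': 0.0, 'joint_positions': array([-1.26624438,  0.5371988 , -0.00444261,  1.53886558,  0.00256993,
        1.06732401, -0.07121172]), 'joint_velocities': array([-0.00094424, -0.0008819 ,  0.00052186, -0.00088175,  0.00013498,
       -0.00136886,  0.00112751]), 'joint_efforts': array([ 7.84025760e-04, -5.83423269e+01,  1.04914572e+00, -2.59100354e+01,
        1.23676186e-02,  9.66915133e-03,  1.10072028e-05]), 'eef_pos': array([0.23528036, 0.6052347 , 0.23039486]), 'tcp_rot': array([-1.14154436e-04,  1.84291878e-01,  9.82871153e-01, -8.87756279e-04]), 'contact_force': array([-0.54600149,  0.24607307,  0.05744701]), 'torque': array([-0.0310259 , -0.04030435, -0.00735604]), 'grip_force': 0.0, 'width': 0.08567163285602357} 0.0187
top 362.17262329599674 325.06932169761745 196.13813518314524 [0.41110869 0.01858233 0.98427866] [[ 0.02542842 -0.99967432 -0.00215789]
 [-0.99399752 -0.02505414 -0.10649517]
 [ 0.10640642  0.00485294 -0.99431088]]
scene 420.02438192130325 324.20141627127447 198.1578208485821 [ 1.04625074 -0.6939652   0.92514308] [[ 0.791572    0.61107017  0.00264789]
 [ 0.41629608 -0.53608207 -0.73437973]
 [-0.44733806  0.58241674 -0.67873367]]
```

View pics/top0.png

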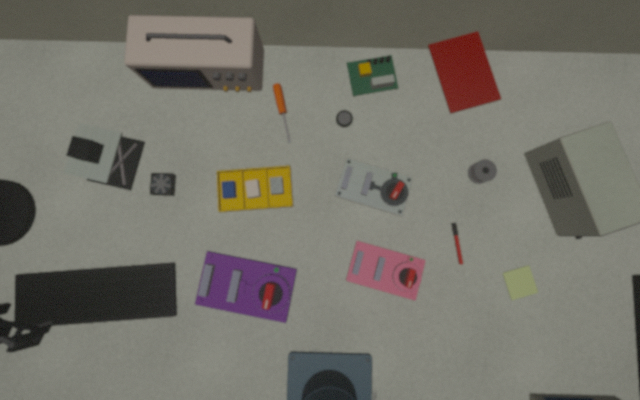

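View pics/scene0.png

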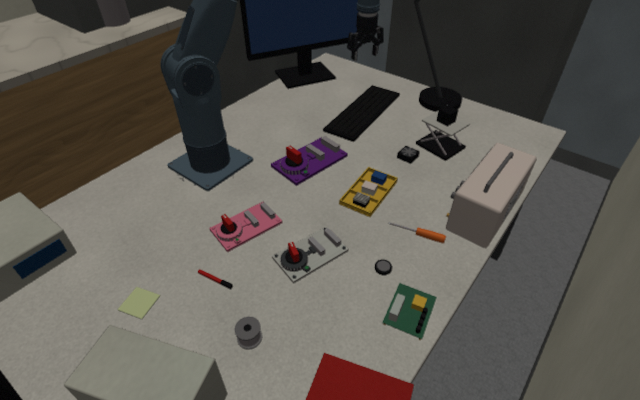

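The top view shows three fixtures: aluminium at (372,187), pink at (385,270) and purple at (246,287). The aluminium one is meant. The bin's modules are blue (229,189), white (252,188) and grey-finned (276,186). The finned one in the rightmost compartment fits, which I'll confirm in a crop while measuring.

```bash
cat > h.py <<'E'
import numpy as np,cv2
def ray(c,uv,z):
    "pixels -> world points on plane z"
    R=cv2.Rodrigues(np.array(c["rvec"],float))[0];o=-R.T@np.array(c["tvec"],float)
    uv=np.atleast_2d(np.asarray(uv,float))
    d=np.c_[(uv[:,0]-c["cx"])/c["fx"],(uv[:,1]-c["cy"])/c["fy"],np.ones(len(uv))]@R
    return (o+d*((z-o[2])/d[:,2])[:,None])
def cloud(c):
    R=cv2.Rodrigues(np.array(c["rvec"],float))[0]
    v,u=np.mgrid[:400,:640];Z=c["range_z"]
    p=np.stack([(u-c["cx"])/c["fx"]*Z,(v-c["cy"])/c["fy"]*Z,Z],-1)
    return (p-np.array(c["tvec"]).ravel())@R
def rect(m):
    cs=cv2.findContours(m.astype(np.uint8),cv2.RETR_EXTERNAL,cv2.CHAIN_APPROX_NONE)[0]
    k=max(cs,key=cv2.contourArea);return k[:,0,:]
def wrect(p):
    return cv2.minAreaRect((p[:,:2]*1000).astype(np.float32))
E
python3 - <<'E'
from h import *
c=dict(np.load("top0.npz"));im=c["image"];hsv=cv2.cvtColor(im,cv2.COLOR_RGB2HSV)
H,S,V=[hsv[...,i].astype(int) for i in range(3)]
roi=np.zeros(im.shape[:2],bool);roi[150:222,205:305]=1
p=rect(roi&(H>18)&(H<32)&(S>150));print("bin",wrect(ray(c,p,.02)))
roi[:]=0;roi[165:215,370:415]=1
red=roi&((H<8)|(H>172))&(S>150);p=rect(red);print("knob",wrect(ray(c,p,.068)),p.mean(0))
W=cloud(c)
roi[:]=0;roi[155:220,330:415]=1
for lo,hi in((.006,.017),(.026,.036),(.06,.075)):
    m=roi&(W[...,2]>lo)&(W[...,2]<hi)&(c["range_z"]>0);q=W[m];print(lo,len(q),q.mean(0), cv2.minAreaRect((q[:,:2]*1000).astype(np.float32)))
roi[:]=0;roi[170:205,266:290]=1
m=roi&(W[...,2]>.024)&(W[...,2]<.036);q=W[m];print("mod",q.mean(0),cv2.minAreaRect((q[:,:2]*1000).astype(np.float32)))
a=cv2.resize(im[160:220,205:305],None,fx=6,fy=5,interpolation=2)
b=cv2.resize(im[150:220,325:425],None,fx=6,fy=4,interpolation=2)
cv2.imwrite("pics/crop1.png",np.vstack([a,b])[:,:,::-1])
E
```

```text
bin ((531.0296630859375, 213.99171447753906), (107.7435531616211, 194.813720703125), 5.861361980438232)
knob ((536.4990844726562, -162.3256072998047), (13.88498592376709, 29.782007217407227), 59.77214813232422) [397.92592593 187.14814815]
0.006 1809 [ 0.54505596 -0.09623352  0.01222939] ((544.5664672851562, -108.87617492675781), (189.99905395507812, 110.56675720214844), 74.34974670410156)
0.026 649 [ 0.54073205 -0.11817597  0.03084455] ((541.9536743164062, -110.78081512451172), (178.55613708496094, 71.72594451904297), 76.90858459472656)
0.06 121 [ 0.52945939 -0.16082091  0.06767721] ((529.9089965820312, -161.55218505859375), (16.179018020629883, 46.75687789916992), 61.554588317871094)
mod [0.53939598 0.15388076 0.02858139] ((539.2339477539062, 153.94720458984375), (43.540306091308594, 32.173545837402344), 7.022766590118408)
```

View pics/crop1.png

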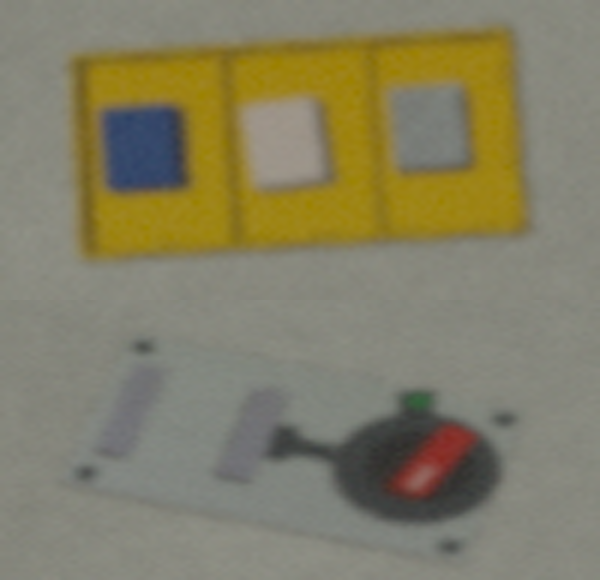

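The crop confirms the target: the grey-finned module in the right compartment, at crop (430,125), with blue and white in the other two. The aluminium fixture's jaws, knob and green pin are all visible. The depth data agree: plate 190x111, knob on its expected axis within 1 mm, and module 43.5x32 with its top near z .03.

Module at (.539,.154), yaw 7°. Fixture yaw -15.7°, bed middle at about (.558,-.062). Now moving above the module.

move_arm(
  increments=[
    [-2.5, -1.7, 0, 0],
    [-4.5, -3.1, 0, 0],
    [-5, -3.5, 0, 0],
    [-5, -3.5, 0, 0],
    [-5, -3.5, 0, 0],
    [-5, -3.5, 0, 0],
    [-5, -3.5, 0, 0],
    [-5, -3.5, 0, 0],
    [-4.5, -3.1, 0, 0],
    [-3.2, -2.1, 0, 0],
  ],
  fingers=6.5,
)

```text
t: 1.35
eef_pos: [0.5408, 0.1519, 0.2311]
tcp_rot: [0.0, 0.186, 0.983, -0.0]
contact_force: [-0.1, 1.0, 0.8]
width: 0.0648
grip_force: 0.0
```

move_arm(
  increments=[
    [0, 0, 0, 6],
    [0, 0, 0, 9],
    [0, 0, 0, 9],
    [0, 0, 0, 9],
    [0, 0, 0, 9],
    [0, 0, 0, 9],
    [0, 0, 0, 7],
    [0, 0, 0, 3.8],
    [0, 0, 0, 0],
    [0, 0, 0, 0],
  ],
)

```text
t: 2.6
eef_pos: [0.5397, 0.155, 0.2311]
tcp_rot: [-0.0, 0.662, 0.749, -0.0]
contact_force: [-0.1, -0.0, 0.0]
width: 0.0647
grip_force: 0.0
```

```bash
cat >> h.py <<'E'
def plan(s,x,y,z,ang):
    "tool-axis shift (cm) now and turn (deg) to reach x,y,z with tool y at world angle ang (mod 180)"
    from scipy.spatial.transform import Rotation as Ro
    R=Ro.from_quat(np.roll(s["tcp_rot"],-1)).as_matrix()
    a=np.degrees(np.arctan2(R[1,1],R[0,1]))
    return "pos",s["eef_pos"].round(4),"yang",a.round(1),"zax",R[:,2].round(3),"shift cm",(R.T@(np.array([x,y,z])-s["eef_pos"])*100).round(2),"turn",round((a-ang+90)%180-90,1)
E
python3 - <<'E'
from h import *; from workcell import *
s=read_state();print(s["t"],s["joint_positions"],*plan(s,.539,.154,.1,7))
c=read_camera("wrist");cv2.imwrite("pics/w1.png",c["image"][:,:,::-1]);W=cloud(c)
m=(W[...,2]>.024)&(W[...,2]<.036)&(abs(W[...,0]-.539)<.05)&(abs(W[...,1]-.154)<.035)
q=W[m];print(len(q),q.mean(0),cv2.minAreaRect((q[:,:2]*1000).astype(np.float32)))
E
```

```text
2.6 [-0.65846221  0.40198553  0.38739079  1.7956929  -0.179019    0.97877272
 -0.07567445] pos [0.5397 0.155  0.2311] yang 7.0 zax [-0. -0. -1.] shift cm [-0.09 -0.07 13.11] turn 0.0
703 [0.5400036  0.15426247 0.02881289] ((540.30126953125, 154.57608032226562), (43.76975631713867, 31.85011863708496), 6.679869651794434)
```

View pics/w1.png

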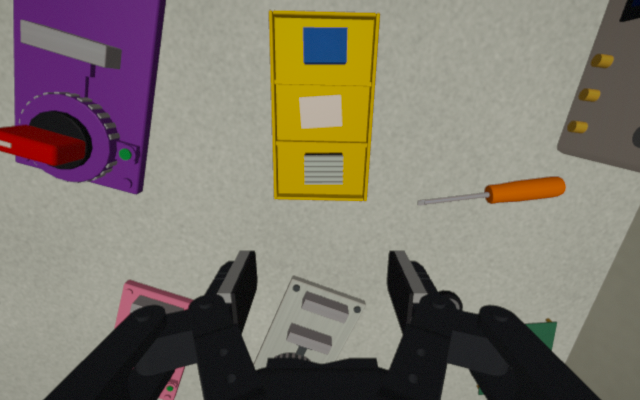

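The wrist view shows the finned module at (323,168), alone in the near compartment, and the measured position agrees. Descending.

move_arm(
  increments=[
    [0, 0, 2, 0],
    [0, 0, 3.5, 0],
    [0, 0, 4, 0],
    [0, 0, 4, 0],
    [0, 0, 3.5, 0],
    [0, 0, 2.5, 0],
    [0, 0, 1.5, 0],
    [0, 0, 0.8, 0],
    [0, 0, 0.5, 0],
    [0, 0, 0, 0],
  ],
  fingers=6.0,
)

```text
t: 3.9
eef_pos: [0.5401, 0.155, 0.0086]
tcp_rot: [0.0, 0.663, 0.749, 0.0]
contact_force: [-0.0, -0.4, 0.2]
width: 0.0598
grip_force: 0.0
```

move_arm(
  increments=[
    [0, 0, 0.2, 0],
    [0, 0, 0.2, 0],
    [0, 0, 0, 0],
    [0, 0, 0, 0],
    [0, 0, 0, 0],
    [0, 0, 0, 0],
    [0, 0, 0, 0],
    [0, 0, 0, 0],
    [0, 0, 0, 0],
    [0, 0, 0, 0],
  ],
)

```text
t: 5.15
eef_pos: [0.5398, 0.1549, 0.0043]
tcp_rot: [0.0, 0.663, 0.749, -0.0]
contact_force: [-0.5, 0.2, 0.3]
width: 0.0602
grip_force: 0.0
```

move_arm(
  increments=[
    [0, 0, 0, 0],
    [0, 0, 0, 0],
    [0, 0, 0, 0],
    [0, 0, 0, 0],
    [0, 0, 0, 0],
    [0, 0, 0, 0],
    [0, 0, 0, 0],
    [0, 0, 0, 0],
    [0, 0, 0, 0],
    [0, 0, 0, 0],
  ],
  fingers=3.8,
)

```text
t: 6.4
eef_pos: [0.5401, 0.155, 0.0046]
tcp_rot: [0.0, 0.663, 0.749, 0.0]
contact_force: [-0.7, -0.8, 5.5]
width: 0.0432
grip_force: 61.7
```

Gripped at 43 mm. Lift, then carry to above the bed.

move_arm(
  increments=[
    [0, 0, -0.5, 0],
    [0, 0, -1, 0],
    [0, 0, -2, 0],
    [0, 0, -3, 0],
    [0, 0, -3, 0],
    [0, 0, -2, 0],
    [0, 0, -1, 0],
    [0, 0, -0.5, 0],
    [0, 0, 0, 0],
    [0, 0, 0, 0],
  ],
)

```text
t: 7.65
eef_pos: [0.5393, 0.1548, 0.1336]
tcp_rot: [-0.0, 0.663, 0.749, -0.001]
contact_force: [0.6, 1.0, -0.8]
width: 0.0431
grip_force: 61.0
```

Run:
```python
from h import *; from workcell import *
s=read_state();print(s["t"],s["width"],s["contact_force"],*plan(s,.5578,-.0617,.1,-15.65))
```

```text
7.65 0.04313436812904875 [ 0.56976666  1.04861532 -0.79703516] pos [0.5393 0.1548 0.1336] yang 7.0 zax [-0.001 -0.001 -1.   ] shift cm [-21.71  -0.78   3.37] turn 22.6
```

move_arm(
  increments=[
    [-1, 0, 0, 0],
    [-2, -0.1, 0, 0],
    [-3, -0.1, 0, 0],
    [-3.5, -0.1, 0, 0],
    [-3.5, -0.1, 0, 0],
    [-3.5, -0.1, 0, 0],
    [-2.5, -0.1, 0, 0],
    [-1.7, -0.1, 0, 0],
    [-1, -0.1, 0, 0],
    [0, 0, 0, 0],
  ],
)

```text
t: 8.9
eef_pos: [0.558, -0.062, 0.1342]
tcp_rot: [-0.0, 0.663, 0.748, -0.0]
contact_force: [-0.9, 0.4, -1.0]
width: 0.0423
grip_force: 61.0
```

move_arm(
  increments=[
    [0, 0, 0, 3],
    [0, 0, 0, 5],
    [0, 0, 0, 6],
    [0, 0, 0, 5],
    [0, 0, 0, 3.6],
    [0, 0, 0, 0],
    [0, 0, 0, 0],
    [0, 0, 0, 0],
    [0, 0, 0, 0],
    [0, 0, 0, 0],
  ],
)

```text
t: 10.15
eef_pos: [0.5582, -0.0615, 0.1343]
tcp_rot: [0.0, 0.797, 0.604, 0.0]
contact_force: [0.3, 1.1, -0.8]
width: 0.043
grip_force: 61.1
```

Run:
```python
from h import *; from workcell import *
s=read_state();print(s["t"],s["width"],s["contact_force"])
c=read_camera("wrist");cv2.imwrite("pics/w2.png",c["image"][:,:,::-1]);W=cloud(c)
# fixture re-measured from here, away from held module
a=np.radians(74.35);yd=np.array([np.cos(a),np.sin(a)]);xd=np.array([yd[1],-yd[0]])
F=W[...,:2]-[.5446,-.1089];fx=F@xd;fy=F@yd
for n,lo,hi in(("fixed",.066,.1),("moving",0,.034)):
    m=(abs(W[...,2]-.032)<.004)&(fy>lo)&(fy<hi)&(abs(fx)<.045);q=W[m]
    if len(q)>20:print(n,len(q),q[:,2].mean(),"fx",np.percentile(fx[m],[1,99]),"fy",np.percentile(fy[m],[1,99]),cv2.minAreaRect((q[:,:2]*1000).astype(np.float32)))
m=(W[...,2]>.09)&(W[...,2]<.17)&(abs(fx)<.03)&(fy>.02)&(fy<.08);q=W[m];print(len(q),np.percentile(q[:,2],[5,50,95]) if len(q) else 0)
print(*plan(s,.5578,-.0617,.0135,-15.65))
```

```text
10.15 0.04297779564013783 [ 0.25508629  1.07986748 -0.77294169]
fixed 1555 0.031846520242540234 fx [-0.0298635   0.03083745] fy [0.07073679 0.08628224] ((566.1556396484375, -33.362892150878906), (16.01061248779297, 62.0361213684082), 74.33601379394531)
moving 1061 0.032127906346829216 fx [-0.02975325  0.03063645] fy [0.01806481 0.0299874 ] ((551.8321533203125, -85.90438842773438), (12.485326766967773, 61.568397521972656), 74.13483428955078)
9919 [0.13996758 0.15782103 0.16444253]
pos [ 0.5582 -0.0615  0.1343] yang -15.6 zax [ 0.  0. -1.] shift cm [-0.03 -0.03 12.08] turn 0.0
```

View pics/w2.png

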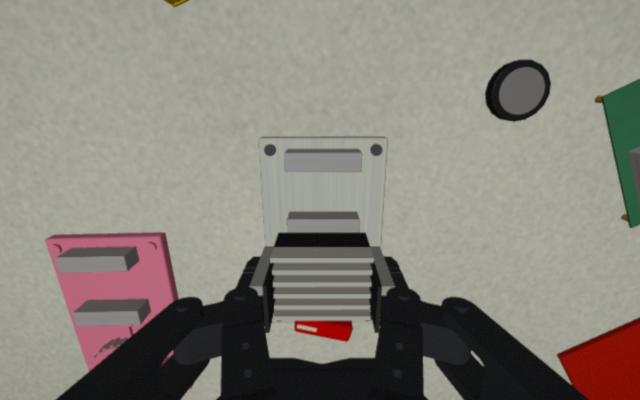

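The module is held level with its fins up (320,285), lined up with the jaws (fixed jaw at (323,160), moving jaw at (323,220)). The measured gap centre is about fixture y +50. Descending with a 1 mm correction.

move_arm(
  increments=[
    [0.12, 0, 1, 0],
    [0, 0, 2, 0],
    [0, 0, 2.5, 0],
    [0, 0, 2.5, 0],
    [0, 0, 1.5, 0],
    [0, 0, 1, 0],
    [0, 0, 0.5, 0],
    [0, 0, 0.3, 0],
    [0, 0, 0.2, 0],
    [0, 0, 0, 0],
  ],
)

```text
t: 11.45
eef_pos: [0.5587, -0.0603, 0.0195]
tcp_rot: [0.0, 0.797, 0.604, 0.0]
contact_force: [0.4, -0.4, -0.9]
width: 0.0429
grip_force: 61.0
```

move_arm(
  increments=[
    [0, 0, 0.1, 0],
    [0, 0, 0.1, 0],
    [0, 0, 0.1, 0],
    [0, 0, 0.1, 0],
    [0, 0, 0.1, 0],
    [0, 0, 0, 0],
    [0, 0, 0, 0],
    [0, 0, 0, 0],
    [0, 0, 0, 0],
    [0, 0, 0, 0],
  ],
)

```text
t: 12.7
eef_pos: [0.5585, -0.0603, 0.0143]
tcp_rot: [0.0, 0.797, 0.604, 0.0]
contact_force: [-0.3, 0.3, -0.7]
width: 0.043
grip_force: 61.0
```

move_arm(
  increments=[
    [0, 0, 0.05, 0],
    [0, 0, 0, 0],
    [0, 0, 0.05, 0],
    [0, 0, 0, 0],
    [0, 0, 0.03, 0],
    [0, 0, 0, 0],
    [0, 0, 0, 0],
    [0, 0, 0, 0],
    [0, 0, 0, 0],
    [0, 0, 0, 0],
  ],
)

```text
t: 13.95
eef_pos: [0.5585, -0.0603, 0.013]
tcp_rot: [0.0, 0.797, 0.604, 0.0]
contact_force: [-0.6, -0.7, -1.6]
width: 0.0429
grip_force: 61.0
```

move_arm(
  increments=[
    [0, 0, 0.03, 0],
    [0, 0, 0, 0],
    [0, 0, 0.03, 0],
    [0, 0, 0, 0],
    [0, 0, 0, 0],
    [0, 0, 0, 0],
    [0, 0, 0, 0],
    [0, 0, 0, 0],
    [0, 0, 0, 0],
    [0, 0, 0, 0],
  ],
)

```text
t: 15.2
eef_pos: [0.5585, -0.0602, 0.0126]
tcp_rot: [-0.0, 0.797, 0.604, 0.0]
contact_force: [-2.5, -0.2, 4.7]
width: 0.0431
grip_force: 61.7
```

Contact at 4.7 N, so the module is down. Release and rise.

move_arm(
  increments=[
    [0, 0, 0, 0],
    [0, 0, 0, 0],
    [0, 0, 0, 0],
    [0, 0, 0, 0],
    [0, 0, 0, 0],
    [0, 0, 0, 0],
    [0, 0, -0.2, 0],
    [0, 0, -0.5, 0],
    [0, 0, -1, 0],
    [0, 0, -1.5, 0],
  ],
  fingers=5.6,
)

```text
t: 16.45
eef_pos: [0.5584, -0.0603, 0.0452]
tcp_rot: [-0.0, 0.797, 0.604, -0.0]
contact_force: [0.7, -0.3, 0.1]
width: 0.0561
grip_force: 0.0
```

move_arm(
  increments=[
    [0, 0, -2.5, 0],
    [0, 0, -3, 0],
    [0, 0, -3, 0],
    [0, 0, -2, 0],
    [0, 0, -1, 0],
    [0, 0, -0.3, 0],
    [0, 0, 0, 0],
    [0, 0, 0, 0],
    [0, 0, 0, 0],
    [0, 0, 0, 0],
  ],
)

```text
t: 17.7
eef_pos: [0.5583, -0.0603, 0.1621]
tcp_rot: [-0.0, 0.797, 0.604, -0.0]
contact_force: [-0.5, 0.4, 1.0]
width: 0.056
grip_force: 0.0
```

Run:
```python
from h import *; from workcell import *
s=read_state();print(s["t"],s["width"])
a=np.radians(74.35);yd=np.array([np.cos(a),np.sin(a)]);xd=np.array([yd[1],-yd[0]])
for n in("wrist","top"):
    c=read_camera(n);W=cloud(c);F=W[...,:2]-[.5446,-.1089];fx=F@xd;fy=F@yd
    m=(abs(W[...,2]-.038)<.0025)&(abs(fx)<.035)&(fy>.028)&(fy<.074)&(c["range_z"]>0)
    if m.sum()>9:print(n,m.sum(),W[m][:,2].mean(),"fx,fy",cv2.minAreaRect((np.c_[fx[m],fy[m]]*1000).astype(np.float32)))
    m=(abs(W[...,2]-.068)<.006)&(abs(fx)<.04)&(abs(fy+.055)<.04)
    if m.sum()>9:print("knob",n,m.sum(),cv2.minAreaRect((W[m][:,:2]*1000).astype(np.float32)))
print(*plan(s,.5297,-.1617,.13,61.55),s["joint_positions"])
```

```text
17.7 0.05602020897791816
wrist 886 0.037652261208397375 fx,fy ((-0.5034599304199219, 49.775550842285156), (32.2701530456543, 44.25796890258789), 89.25463104248047)
knob wrist 884 ((530.3532104492188, -161.05870056152344), (17.14501953125, 47.31758117675781), 60.89870834350586)
pos [ 0.5583 -0.0603  0.1621] yang -15.6 zax [-0.001 -0.    -1.   ] shift cm [-10.53  -0.02   3.21] turn -77.2 [-0.34063104  0.51249529  0.48874222  1.85740133 -0.31173175  0.84824649
  0.03039894]
```

The module sits at fixture (-0.5, 49.8) mm, long side within 1° of the jaws. Next, above the knob.

move_arm(
  increments=[
    [-1, 0, 0, 0],
    [-2, 0, 0, 0],
    [-2.5, 0, 0, 0],
    [-2.5, 0, 0, 0],
    [-1.5, 0, 0, -3],
    [0, 0, 0, -6],
    [0, 0, 0, -8],
    [0, 0, 0, -8],
    [0, 0, 0, -8],
    [0, 0, 0, -8],
  ],
  fingers=4.5,
)

```text
t: 19.05
eef_pos: [0.5321, -0.1537, 0.1625]
tcp_rot: [0.0, 0.533, 0.846, -0.0]
contact_force: [-0.1, 0.0, 0.2]
width: 0.0451
grip_force: 0.0
```

move_arm(
  increments=[
    [0, 0, 0, -8],
    [0, 0, 0, -8],
    [0, 0, 0, -8],
    [0, 0, 0, -7],
    [0, 0, 0, -4],
    [0, 0, 0, -1.5],
    [0, 0, 0, 0],
    [0, 0, 0, 0],
    [0, 0, 0, 0],
    [0, 0, 0, 0],
  ],
)

```text
t: 20.3
eef_pos: [0.5329, -0.1517, 0.1624]
tcp_rot: [0.0, 0.243, 0.97, -0.0]
contact_force: [-0.2, 0.4, 0.3]
width: 0.045
grip_force: 0.0
```

Run:
```python
from h import *; from workcell import *
s=read_state();print(s["t"],s["width"],*plan(s,.5300,-.1614,.04,61.2),s["joint_positions"])
```

```text
20.3 0.04502139527995223 pos [ 0.5329 -0.1517  0.1624] yang 61.9 zax [ 0. -0. -1.] shift cm [-0.2  -0.99 12.24] turn 0.7 [ 0.06945463  0.46353648  0.16380988  1.86257835 -0.09951219  0.82325753
  1.36358514]
```

move_arm(
  increments=[
    [-0.2, -1, 0, 0.7],
    [0, 0, 1.5, 0],
    [0, 0, 2.5, 0],
    [0, 0, 2.5, 0],
    [0, 0, 2.5, 0],
    [0, 0, 1.5, 0],
    [0, 0, 1, 0],
    [0, 0, 0.5, 0],
    [0, 0, 0.2, 0],
    [0, 0, 0, 0],
  ],
)

```text
t: 21.55
eef_pos: [0.5303, -0.1616, 0.0408]
tcp_rot: [0.0, 0.249, 0.968, 0.0]
contact_force: [0.1, 0.0, -0.1]
width: 0.0452
grip_force: 0.0
```

move_arm(
  increments=[
    [0, 0, 0, 0],
    [0, 0, 0, 0],
    [0, 0, 0, 0],
    [0, 0, 0, 0],
    [0, 0, 0, 0],
    [0, 0, 0, 0],
    [0, 0, 0, 0],
    [0, 0, 0, 0],
    [0, 0, 0, 0],
    [0, 0, 0, 0],
  ],
  fingers=1.0,
)

```text
t: 22.8
eef_pos: [0.5305, -0.1611, 0.041]
tcp_rot: [0.0, 0.249, 0.969, 0.0]
contact_force: [-0.9, 2.1, 6.5]
width: 0.015
grip_force: 58.9
```

Gripped the bar. Turning clockwise.

move_arm(
  increments=[
    [0, 0, 0, 3],
    [0, 0, 0, 6],
    [0, 0, 0, 7],
    [0, 0, 0, 7],
    [0, 0, 0, 7],
    [0, 0, 0, 7],
    [0, 0, 0, 7],
    [0, 0, 0, 7],
    [0, 0, 0, 7],
    [0, 0, 0, 4],
  ],
)

```text
t: 24.05
eef_pos: [0.5314, -0.1605, 0.041]
tcp_rot: [0.0, 0.713, 0.701, 0.001]
contact_force: [0.9, 3.2, 3.8]
width: 0.0149
grip_force: 58.8
```

Run:
```python
from h import *; from workcell import *
s=read_state();print(s["t"],s["width"],s["torque"],s["contact_force"],*plan(s,.5300,-.1615,.041,0))
```

```text
24.05 0.014946838141609665 [ 0.60351112 -0.22992248  0.02558507] [0.88341559 3.15354111 3.83011091] pos [ 0.5314 -0.1605  0.041 ] yang -0.9 zax [ 0.002  0.001 -1.   ] shift cm [-0.1  -0.13  0.  ] turn -0.9
```

move_arm(
  increments=[
    [0, 0, 0, 4],
    [0, 0, 0, 5],
    [0, 0, 0, 5],
    [0, 0, 0, 5],
    [0, 0, 0, 5],
    [0, 0, 0, 5],
    [0, 0, 0, 5],
    [0, 0, 0, 4],
    [0, 0, 0, 2],
    [0, 0, 0, 0],
  ],
)

```text
t: 25.3
eef_pos: [0.532, -0.1607, 0.041]
tcp_rot: [0.0, 0.909, 0.416, 0.002]
contact_force: [6.1, 3.0, 2.7]
width: 0.015
grip_force: 58.7
```

```bash
cat > pin.py <<'E'
from h import *; from workcell import *
s=read_state();print(s["t"],s["width"],s["torque"].round(3),s["contact_force"].round(1),s["joint_positions"][6],*plan(s,.5300,-.1615,.041,0))
a=np.radians(74.35);yd=np.array([np.cos(a),np.sin(a)]);xd=np.array([yd[1],-yd[0]])
for n in("top","scene"):
    c=read_camera(n);W=cloud(c);h=cv2.cvtColor(c["image"],cv2.COLOR_RGB2HSV);F=W[...,:2]-[.5446,-.1089];fx=F@xd;fy=F@yd
    g=(h[...,0]>40)&(h[...,0]<85)&(h[...,1]>90)&(abs(fx-.046)<.02)&(abs(fy+.055)<.02)
    if g.sum():print(n,"pin",g.sum(),W[g][:,2].round(3).max(),np.sort(W[g][:,2])[-5:].round(4))
    m=(abs(W[...,2]-.038)<.003)&(abs(fx)<.035)&(fy>.03)&(fy<.074)&(c["range_z"]>0)
    if m.sum()>9:print("mod fy",fy[m].min(),fy[m].max())
    j=(abs(W[...,2]-.032)<.003)&(abs(fx)<.03)&(fy>.005)&(fy<.04)
    if j.sum()>9:print("jaw fy",np.percentile(fy[j],[5,95]))
E
python3 pin.py
```

```text
25.3 0.014960749001342434 [ 0.695 -0.916 -0.188] [6.1 3.  2.7] 0.06062140655145549 pos [ 0.532  -0.1607  0.041 ] yang -40.8 zax [ 0.003  0.001 -1.   ] shift cm [-0.19 -0.1   0.  ] turn -40.8
mod fy 0.03027487020010558 0.07014339705830881
jaw fy [0.02311302 0.03714271]
scene pin 14 0.026 [0.0229 0.0233 0.0233 0.024  0.0256]
mod fy 0.03726764049346777 0.06978603826388505
jaw fy [0.02274141 0.03916529]
```

move_arm(
  increments=[
    [-0.05, -0.05, 0, 3],
    [-0.05, 0, 0, 4],
    [0, 0, 0, 4],
    [0, 0, 0, 4],
    [0, 0, 0, 4],
    [0, 0, 0, 4],
    [0, 0, 0, 3],
    [0, 0, 0, 0],
    [0, 0, 0, 0],
    [0, 0, 0, 0],
  ],
)

```text
t: 26.65
eef_pos: [0.5324, -0.161, 0.0412]
tcp_rot: [0.001, 0.978, 0.207, 0.002]
contact_force: [7.7, 1.0, 1.8]
width: 0.0149
grip_force: 121.2
```

```bash
python3 pin.py
```

```text
26.65 0.014881272630689616 [ 0.08  -1.261  3.386] [7.7 1.  1.8] -0.28779686005196314 pos [ 0.5324 -0.161   0.0412] yang -66.1 zax [ 0.004 -0.002 -1.   ] shift cm [-0.24 -0.05  0.02] turn -66.1
mod fy 0.03171712577410037 0.07398829588543203
jaw fy [0.02328333 0.03705707]
scene pin 16 0.028 [0.0254 0.0256 0.0262 0.027  0.0282]
mod fy 0.03766110157723856 0.06972132915077302
jaw fy [0.02296972 0.03884304]
```

Torque jumped to 3.4 N m, so the knob is at its stop. Ease off, release and check the pin.

move_arm(
  increments=[
    [0, 0, 0, -0.7],
    [0, 0, 0, -0.7],
    [0, 0, 0, -0.7],
    [0, 0, 0, 0],
    [0, 0, 0, 0],
    [0, 0, 0, 0],
    [0, 0, 0, 0],
    [0, 0, 0, 0],
    [0, 0, 0, 0],
    [0, 0, 0, 0],
  ],
)

```text
t: 28.0
eef_pos: [0.5324, -0.1609, 0.0412]
tcp_rot: [0.001, 0.975, 0.224, 0.002]
contact_force: [7.4, 2.1, 1.4]
width: 0.0155
grip_force: 106.7
```

```bash
python3 pin.py
```

```text
28.0 0.015490848858174392 [ 0.244 -1.44   2.83 ] [7.4 2.1 1.4] -0.2595641524062587 pos [ 0.5324 -0.1609  0.0412] yang -64.1 zax [ 0.004 -0.001 -1.   ] shift cm [-0.24 -0.05  0.02] turn -64.1
mod fy 0.03043710414111902 0.0737605433435418
jaw fy [0.02335003 0.03718387]
scene pin 15 0.027 [0.0252 0.0256 0.0258 0.0262 0.0274]
mod fy 0.03780570862579101 0.06964499359191495
jaw fy [0.02311195 0.03879778]
```

move_arm(
  increments=[
    [0, 0, 0, -1],
    [0, 0, 0, -1],
    [0, 0, 0, -1],
    [0, 0, 0, -1],
    [0, 0, 0, 0],
    [0, 0, 0, 0],
    [0, 0, 0, 0],
    [0, 0, 0, 0],
    [0, 0, 0, 0],
    [0, 0, 0, 0],
  ],
)

```text
t: 29.35
eef_pos: [0.5324, -0.1608, 0.0411]
tcp_rot: [0.001, 0.967, 0.256, 0.002]
contact_force: [7.8, 2.4, 1.1]
width: 0.0152
grip_force: 81.1
```

move_arm(
  increments=[
    [0, 0, 0, 0],
    [0, 0, 0, 0],
    [0, 0, 0, 0],
    [0, 0, 0, 0],
    [0, 0, 0, 0],
    [0, 0, 0, 0],
    [0, 0, 0, 0],
    [0, 0, 0, 0],
    [0, 0, 0, 0],
    [0, 0, 0, 0],
  ],
  fingers=5.0,
)

```text
t: 30.6
eef_pos: [0.5289, -0.1619, 0.0404]
tcp_rot: [-0.0, 0.968, 0.253, 0.0]
contact_force: [-0.0, 0.7, -0.6]
width: 0.0502
grip_force: 0.0
```

move_arm(
  increments=[
    [0, 0, -0.5, 0],
    [0, 0, -1.5, 0],
    [0, 0, -2.5, 0],
    [0, 0, -3, 0],
    [0, 0, -3, 0],
    [0, 0, -3, 0],
    [0, 0, -2, 0],
    [0, 0, -1, 0],
    [0, 0, -0.5, 0],
    [0, 0, 0, 0],
  ],
)

```text
t: 31.85
eef_pos: [0.5287, -0.1618, 0.21]
tcp_rot: [-0.0, 0.968, 0.253, -0.0]
contact_force: [0.5, 0.3, 0.5]
width: 0.0502
grip_force: 0.0
```

```bash
python3 pin.py
python3 - <<'E'
from h import *; from workcell import *
c=read_camera("wrist");W=cloud(c);h=cv2.cvtColor(c["image"],cv2.COLOR_RGB2HSV)
t=read_camera("scene")["image"][200:300,250:370]
cv2.imwrite("pics/w3.png",np.hstack([c["image"][:,:,::-1][::1,160:560],cv2.resize(t,(400,400),interpolation=2)[:,:,::-1]]))
a=np.radians(74.35);yd=np.array([np.cos(a),np.sin(a)]);xd=np.array([yd[1],-yd[0]])
F=W[...,:2]-[.5446,-.1089];fx=F@xd;fy=F@yd
g=(h[...,0]>40)&(h[...,0]<85)&(h[...,1]>90)&(abs(fx-.046)<.02)&(abs(fy+.055)<.02)
if g.sum():print("pin",g.sum(),np.percentile(W[g][:,2],[10,50,90]))
m=(abs(W[...,2]-.068)<.006)&(abs(fx)<.04)&(abs(fy+.055)<.04)
if m.sum()>9:print("knob",m.sum(),cv2.minAreaRect((W[m][:,:2]*1000).astype(np.float32)))
E
```

```text
31.85 0.05024003899719746 [ 0.019 -0.002  0.031] [0.5 0.3 0.5] -0.38657716361904165 pos [ 0.5287 -0.1618  0.21  ] yang -60.7 zax [-0.001  0.    -1.   ] shift cm [ 0.14  0.04 16.9 ] turn -60.7
top pin 7 0.029 [0.0257 0.0284 0.0287 0.0293 0.0294]
mod fy 0.03149644006549254 0.07019757034584576
jaw fy [0.02310228 0.03700025]
scene pin 17 0.375 [0.0266 0.0266 0.0267 0.3072 0.3749]
mod fy 0.03823150899947841 0.06994811816255309
jaw fy [0.02308531 0.03896624]
pin 99 [0.02071156 0.02761244 0.02847861]
knob 812 ((530.8588256835938, -161.54481506347656), (47.79466247558594, 16.06960678100586), 36.25599670410156)
```

View pics/w3.png

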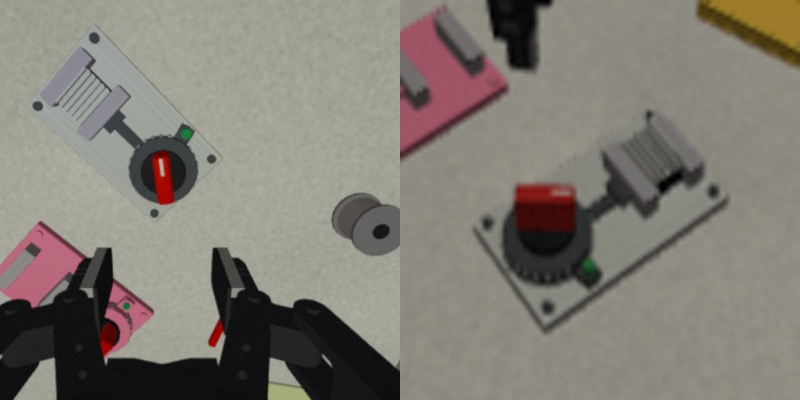

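The picture shows the module clamped between the jaws (left half, about (85,90)), with the pin up at (186,133). The pin top measures about 28 mm, where home is 28. The knob turned 115° and stayed there, and the gripper is clear.

```bash
python3 -c "from workcell import *;print(hand_in())"
```

```text
the job is handed in; nothing more can be done
None
```

The finned module is clamped, fins up, in the aluminium fixture, the torque knob has clicked home (pin top measured at about 28 mm), the gripper is clear, and the job was handed in at about 32 s.

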